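Set up the soldering bench

ROBOT

A 6-joint arm with a two-finger parallel gripper is mounted at the origin on the work surface. World frame = base frame: x ahead of the robot, y to its left, z up, the work surface at z = 0. Lengths are in m, angles in degrees, forces in N, time in s.
With the tool pointing down it reaches from about 0.3 to 0.825 m from the base axis. Payload 5.4 kg.
Tool frame: the origin (TCP) lies on the centre line of the jaws, within the pads' length; the fingertips stand 17 mm ahead of it and the grasp point (between the pads) lies 2 mm behind it; z points along the fingers, y is the direction in which the jaws open and shut (so a half turn about z gives the same grasp; the last joint's range is limited). The gripper opens to 92 mm and grips with 3 to 60 N. Pads are 20 mm wide; open, the fingers measure 128 mm over their backs; the gripper's body (75 mm by 189 mm) begins 69 mm behind the grasp point.
Start: joints at [-75.693, 9.076, 91.501, -0, 79.423, -12.038], TCP at [0.255, -0.515, 0.232] pointing down, gripper open.
Joint ranges: [-166.64, 166.64], [-54.1, 131.32], [10.49, 154.53], [-73.88, 253.88], [9.74, 151.15], [-171.62, 171.62]. Speed limits (degrees/s): [147.25, 147.25, 180, 180, 180, 180].

INTERFACE

Orientations are given as [roll, pitch, yaw] about the fixed x, y, z axes, in that order (R = Rz(yaw) Ry(pitch) Rx(roll)).
In Python, from cell import r gives the robot as it stands.
- The arm moves only by the tool apply_moves, never from a script. Its argument "rows" is a list of rows, each a list of 3 entries, a list of its own where there are three numbers: the closure, from 0 (fully open) to 1 (shut), then the shift along the tool's x, y, z in units of 400 mm (1.0 is 400 mm), then the turn, a rotation vector about the tool's x, y, z in units of 90 degrees (1.0 is 90 degrees). A call has 1 to 5 rows; each row is the pose to reach, as a shift and turn from the pose measured when the call began, along the tool's axes at that moment; what a row does not reach only later rows make up. A row lasts 1/8 s, in which the tool goes at most 62.5 mm and 10.7 degrees, less where a joint would pass 70% of its speed; a pose out of reach is approached as far as the arm can. A call with a number of a shift or a turn outside -1 to 1 is refused whole. A call with a gripper value outside its range is refused whole. The fingers move at their own pace and stop on an object; "grip_force" is the grip in N (left out, the last holds). Time passes only in rows, so rows that repeat a pose let the fingers close. It gives the time, the measured TCP pose, the force and the opening at its end, in the units of the state.
- r.sense(): the state, without advancing time (a new reading comes with each control period).
- r.snapshot(name): name is "scene" or "top"; returns the picture (420x560x3 uint8, red, green, blue); there is no depth.
- r.get_calibration(name): a dict with "fx", "fy", "cx", "cy" (pixels), "rvec" (rotation vector, rad) and "tvec" (3), from world to camera coordinates, as OpenCV has them. Camera axes: x right, y down, z forward; pixel columns grow to the right and rows downward; lengths in m; the calibration is good to about 2 mm. A picture is of the moment at which its call begins. get_calibration takes no time and is no camera call.
- r.job_done(): hands the job in, once; it reports no verdict.
The state is a dict: "t": time; "q": joint angles; "dq": joint speeds; "joint_torque": joint torques, N m; "tool_pos": TCP position; "tcp_rot": TCP orientation; "ft_force": force on the tool from outside, world axes, zero at the start; "ft_torque": the same for the moment, N m; "finger_gap": opening from 0.0 (shut) to 1.0 (fully open).
Only numpy, scipy, OpenCV 4.12 (cv2) and the standard library are available. Lean on these libraries where they do the work, as an engineer would, in place of code of your own. Each camera call takes 0.05 s, during which the arm holds its last target. There are 200 camera calls.

TASK

Get the bench ready for soldering: lay the charcoal block flat on the middle of the fire brick, its long side along the brick's long side, and set the larger brass ring flat on the middle of the block. Stand the flux jar straight behind the torch rest (away from the robot, square to the bench) with 14 cm of clear space between the jar and the base of the rest, and stand the solder tin in the middle of that space, in line with the two. Keep the jar upright throughout and leave the small ring and the third hand where they are.

Things in the scene. Friction and masses are not known exactly. Their poses are not given: they have to be found in the camera images.
- brick: Fire brick, cream, fixed to the bench: 140 mm long (its x axis) by 100 mm wide (its y axis), 40 mm high. Origin at the centre of its underside, z up. It is turned by up to 0.2 rad.
- rest: Torch rest, fixed to the bench, never turned (its axes are the world's: x points straight behind it, away from the robot): dark steel base 70 by 70 mm, 18 mm high, with a thin steel U-shaped fork on it, 70 mm high over all, 48 mm wide along y. Origin at the centre of the underside of the base.
- block: Charcoal soldering block, loose, matt black, a plain slab 80 mm long (its x axis) by 50 mm wide (its y axis), 28 mm high, 80 g. Origin at the centre of its underside, z up.
- ring: The larger of two plain brass rings, loose, lying flat: 46 mm outside diameter, 6 mm wall, 16 mm high, 50 g. Origin at the centre of its underside, z up (along the ring's axis).
- jar: Flux jar, loose, closed: amber glass body 44 mm diameter, 42 mm high, with a black cap of 41 mm diameter, 55 mm high over all, 120 g. Origin at the centre of its underside, z up.
- tin: Solder tin, loose, a flat round closed metal tin, 50 mm diameter (49 mm below its lid), 22 mm high, 70 g. Origin at the centre of its underside, z up.
- small_ring: The smaller brass ring, a bystander to leave alone, loose, lying flat: 28 mm outside diameter, 5 mm wall, 10 mm high. Origin at the centre of its underside.
- third_hand: Third hand, a bystander to leave alone: round dark steel foot of 68 mm diameter and 22 mm high, with a thin post and a short arm reaching 90 mm to its own +y, 130 mm high over all. Origin at the centre of the underside of the foot.
Things that resemble listed ones, but are neither listed nor needed, are in the scene too. What is shaped like the ring but blue, green or purple is not meant.

How it is judged:
By the outcome, as a careful person would: the job done as asked, in the order asked, and still so for the second after the job is handed in, with the robot touching nothing.
It also fails if it takes over 128 s, if anything falls off the work surface, if the arm or the gripper's body presses on something with over 40 N, if the wrist force passes 120 N, or if a joint passes its speed limit or range.

## Working session

There is one attempt and no reset: what is moved stays moved. The work goes in short steps, Python scripts to look and compute and a tool call to move; the robot and the scene stay as the last step left them, time stands still between calls to the robot, and variables do not carry over. Pictures are saved under pics/ and viewed, about 12 in all and at most 16, crops included, and the job is handed in when it is done.

Besides the shell and the picture viewer there is one more tool, called as name(argument=value, ...), one argument or row to a line, values as JSON. apply_moves: Moves the arm, as the interface text tells. Its arguments: {"type":"object","properties":{"rows":{"type":"array"},"grip_force":{"type":"number"}},"required":["rows"]}

```bash
ls; mkdir -p pics
python3 - <<'E'
from cell import r
import cv2
for n in("scene","top"):
    im=r.snapshot(n); cv2.imwrite(f"pics/{n}0.png",im[:,:,::-1]); print(n,r.get_calibration(n))
s=r.sense();print(s)
E
```

```text
pics
scene {'fx': 380.0556713418615, 'fy': 380.0556713418615, 'cx': 271.88815206800956, 'cy': 205.79110293106368, 'rvec': array([ 2.06768438,  0.63710448, -0.35794119]), 'tvec': array([-0.38625548, -0.1362542 ,  1.25919275])}
top {'fx': 381.9122022181933, 'fy': 381.9122022181933, 'cx': 276.605102844007, 'cy': 206.39317534615944, 'rvec': array([ 2.1517978 , -2.14011228,  0.12200065]), 'tvec': array([-0.04420044,  0.52887906,  0.88122713])}
{'t': 0.1, 'q': array([-7.56955469e+01,  9.10770709e+00,  9.15642671e+01,  8.67980579e-04,
        7.94233610e+01, -1.20348840e+01]), 'dq': array([ 0.04976947, -0.01061656, -0.20771362, -0.0164647 , -0.0195141 ,
       -0.00073758]), 'joint_torque': array([ 1.45905278e-04, -3.86504102e+01, -3.22959995e+01,  7.03416090e-02,
        3.39579605e-02, -6.22982839e-05]), 'tool_pos': array([ 0.25499706, -0.5147711 ,  0.23073646]), 'tcp_rot': array([-1.79906938e+02, -2.07122766e-02,  2.63391602e+01]), 'ft_force': array([-0.37234172, -0.14896156, -0.26949833]), 'ft_torque': array([-0.0001161 , -0.02860241, -0.01892948]), 'finger_gap': 0.9998095087560241}
```

View pics/top0.png

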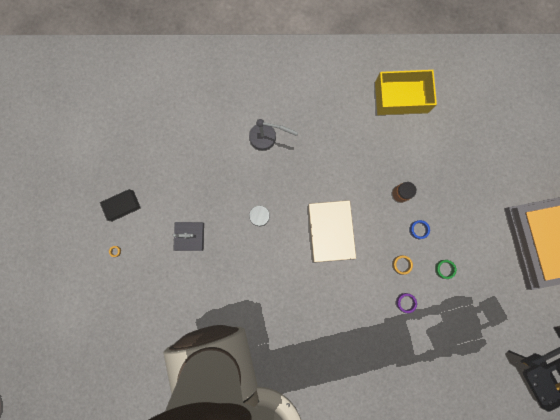

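View pics/scene0.png

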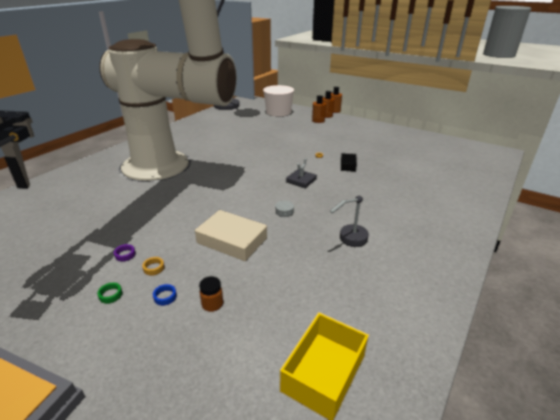

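The top picture shows the block at (120,205), rest (189,236), tin (260,216), brick (332,232), jar (404,192), third hand (262,137) and small brass ring (115,252). Candidates for the ring are brass (402,265), blue (420,230), green (446,269), purple (406,302) and the small brass ring (115,252). I choose the brass one at (402,265). For the jar, the bottles in the scene view at (327,105) look similar but aren't on the list.

```bash
cat > h.py <<'E'
import numpy as np,cv2
from scipy.optimize import least_squares
from cell import r
def cal(n):
    c=r.get_calibration(n);K=np.array([[c['fx'],0,c['cx']],[0,c['fy'],c['cy']],[0,0,1]]);return K,np.array(c['rvec']),np.array(c['tvec'])
def proj(n,P):
    K,rv,t=cal(n);return cv2.projectPoints(np.float64(P),rv,t,K,None)[0][:,0]
def back(n,uv,z):
    K,rv,t=cal(n);R=cv2.Rodrigues(rv)[0];d=R.T@np.linalg.inv(K)@np.array([*uv,1.]);o=-R.T@t;return (o+d*(z-o[2])/d[2])[:2]
def box(l,w,h):
    return np.array([[x,y,z] for x in(-l/2,l/2) for y in(-w/2,w/2) for z in(0,h)])
def cyl(d,h):
    a=np.linspace(0,2*np.pi,48,endpoint=False);return np.array([[d/2*np.cos(t),d/2*np.sin(t),z] for t in a for z in(0,h)])
def place(P,x,y,yaw=0,z=0):
    c,s=np.cos(yaw),np.sin(yaw);return P@np.array([[c,s,0],[-s,c,0],[0,0,1]])+[x,y,z]
def hull(n,P): return cv2.convexHull(np.float32(proj(n,P)))
def moms(h):
    m=cv2.moments(h);a=m['m00'];return np.array([m['m10']/a,m['m01']/a,m['mu20']/a,m['mu11']/a,m['mu02']/a,a])
def blob(mask,near,rad=30):
    "hull of the mask component nearest the pixel"
    n,l,st,c=cv2.connectedComponentsWithStats(mask.astype(np.uint8))
    k=[i for i in range(1,n) if st[i,4]>8 and np.hypot(*(c[i]-near))<rad]
    if not k: return None
    i=max(k,key=lambda i:st[i,4]);p=np.argwhere(l==i)[:,::-1]
    # pixel squares -> hull in pixel-centre coordinates
    q=np.concatenate([p+d for d in([-.5,-.5],[.5,-.5],[-.5,.5],[.5,.5])])
    return cv2.convexHull(np.float32(q))
def fit(obs,P,x0,yaw=False,z=0):
    "obs: list of (camera,hull). moments matched"
    M=[(n,moms(h)) for n,h in obs]
    def f(v):
        e=[]
        for n,m in M:
            d=moms(hull(n,place(P,v[0],v[1],v[2] if yaw else 0,z)))-m
            e+=list(d[:2])+([x/15 for x in d[2:5]] if yaw else [])
        return e
    s=least_squares(f,x0[:3] if yaw else x0[:2],x_scale=.01,diff_step=1e-4);return s.x,np.round(s.fun,2)
E
python3 - <<'E'
from h import *
im=cv2.imread("pics/top0.png")
c=cv2.resize(im[180:320,95:455],None,fx=2.2,fy=2.2,interpolation=cv2.INTER_CUBIC);cv2.imwrite("pics/c1.png",c)
for k,uv,z in[("block",(120,205),.028),("rest",(189,236),.018),("tin",(260,216),.022),("brick",(332,231),.04),("jar",(407,190),.055),("ring",(402.5,265),.016),("small",(115,252),.01),("third",(262,137),.022)]:
    x=back("top",uv,z);print(k,x.round(4),proj("scene",[[*x,z]]).round(1), im[int(uv[1]),int(uv[0])])
s=cv2.imread("pics/scene0.png")
c=cv2.resize(s[140:315,80:380],None,fx=2.6,fy=2.6,interpolation=cv2.INTER_CUBIC);cv2.imwrite("pics/c2.png",c)
E
```

```text
block [0.5317 0.3396] [[347.7 158.5]] [52 55 56]
rest [0.4579 0.1709] [[301.  175.9]] [137 140 136]
tin [ 0.5071 -0.001 ] [[283.6 205.1]] [200 205 201]
brick [ 0.4704 -0.1723] [[230.9 226.7]] [212 232 241]
jar [ 0.5664 -0.3468] [[210.4 281.9]] [61 61 62]
ring [ 0.3919 -0.3421] [[153.6 261.9]] [145 149 154]
small [0.4183 0.3527] [[318.2 153.9]] [150 153 156]
third [ 0.7048 -0.0036] [[352.6 230.5]] [68 67 68]
```

View pics/c1.png

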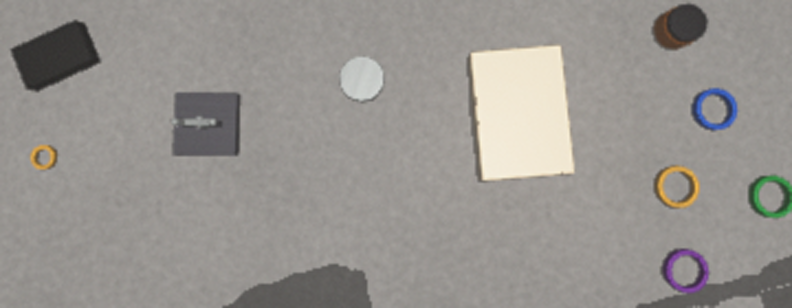

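View pics/c2.png

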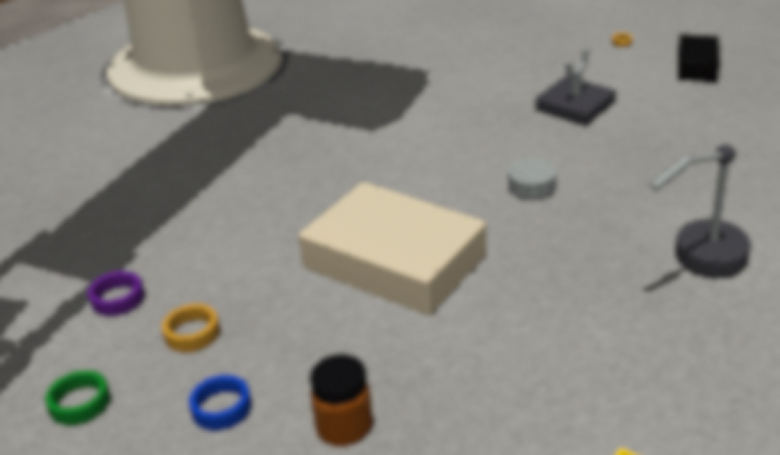

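The crops confirm the pick: the brass large ring is at (402,265), clear of the blue, green and purple ones. The brick's long side runs roughly along world x. Now I'll measure.

```bash
cat > meas.py <<'E'
from h import *
def masks(im):
    b=im.astype(int);hsv=cv2.cvtColor(im,cv2.COLOR_BGR2HSV);g=b.max(2)
    H,S,V=hsv[...,0],hsv[...,1],hsv[...,2]
    return dict(black=V<75,amberjar=(V<75)|((H<18)&(S>90)&(V<160)),brass=(H>8)&(H<28)&(S>75)&(V>80),cream=(H>10)&(H<30)&(S>15)&(V>180),creams=(H>10)&(H<30)&(S>38),tin=(V>172)&(S<20),rest=V<95)
E
python3 - <<'E'
from meas import *
t=cv2.imread("pics/top0.png");s=cv2.imread("pics/scene0.png");T=masks(t);S=masks(s)
J=[("block","black",box(.08,.05,.028),(120,205),(348,162),.45),("rest","rest",box(.07,.07,.018),(189,236),None,None),("tin","tin",cyl(.05,.022),(260,216),None,None),
("jar","amberjar",np.vstack([cyl(.044,.042),cyl(.041,.055)]),(404,192),(211,293),None),("ring","brass",cyl(.046,.016),(402,265),(153,265),None)]
for k,m,P,a,b,y in J:
    h=blob(T[m],a);x0=[*back("top",a,.01),y or 0]
    print(k,"area",moms(h)[5],moms(hull("top",place(P,*x0)))[5])
    print("  top",*fit([("top",h)],P,x0,y is not None))
    if b:
        h2=blob(S[m],b);print("  scene",moms(h2)[5],*fit([("scene",h2)],P,x0,y is not None))
# brick top face
h=blob(T["cream"],(332,231),20);P=box(.14,.1,.04);P=P[P[:,2]>0];x0=[.47,-.172,.0]
print("brick",moms(h)[5],fit([("top",h)],P,x0,True),moms(hull("top",place(P,*x0)))[5])
h=blob(S["creams"],(231,233),20);print("brick scene",moms(h)[5],fit([("scene",h)],box(.14,.1,.04),x0,True),moms(hull("scene",place(box(.14,.1,.04),*x0)))[5])
E
```

```text
block area 807.0 837.266778553545
  top [0.53398899 0.34529244 2.02315455] [ 0.   -0.    0.24 -0.12  0.19]
  scene 272.5 [ 0.53344057  0.34346688 -1.1431532 ] [-0.   -0.01  0.12 -0.06  0.24]
rest area 82.5 878.4687615092844
  top [0.45784784 0.14086255] [0. 0.]
tin area 317.5 346.4579339817865
  top [0.50978251 0.00220694] [-0. -0.]
jar area 353.5 392.63029474485666
  top [ 0.56759472 -0.34840378] [ 0. -0.]
  scene 691.0 [ 0.56635925 -0.34958512] [-0.  0.]
ring area 331.5 331.279321270762
  top [ 0.39314808 -0.34443391] [0. 0.]
  scene 364.0 [ 0.39098247 -0.34529804] [-0.  0.]
brick 2541.0 (array([ 0.47175645, -0.17199281,  0.        ]), array([ 0.  , -0.  , -0.14, -0.8 ,  0.12])) 2528.468306735391
brick scene 2441.0 (array([ 4.69103791e-01, -1.72637721e-01,  3.23529564e-04]), array([-0.  , -0.02, -0.09,  0.39,  0.35])) 2471.2433937997557
```

Run:
```python
from meas import *
t=cv2.imread("pics/top0.png");s=cv2.imread("pics/scene0.png");T=masks(t);S=masks(s)
P0=box(.14,.1,.04);P=P0[P0[:,2]>0]
for y in(.08,-.08):
    h=blob(T["cream"],(332,231),20);print("brick",fit([("top",h)],P,[.47,-.172,y],True))
    h=blob(S["creams"],(231,233),20);print("brick scene",fit([("scene",h)],P0,[.47,-.172,y],True))
print(t[228:246:4,170:208:3].max(2)); print(t[206:226:2,250:270:2].max(2))
print(s[172:190:2,285:320:2].max(2))
for th in (75,85,95,105,112):
    m=cv2.morphologyEx((t.max(2)<th).astype(np.uint8),cv2.MORPH_CLOSE,np.ones((3,3)))
    h=blob(m,(189,236));print(th,moms(h)[[0,1,5]],fit([("top",h)],box(.07,.07,.018),[.458,.171])[0])
    m=s.max(2)<th; h=blob(m,(301,179),12)
    if h is not None: print("  sc",moms(h)[[0,1,5]],moms(hull("scene",place(box(.07,.07,.018),.458,.171)))[[0,1,5]],fit([("scene",h)],box(.07,.07,.018),[.458,.171])[0])
for th in (160,168,172,180):
    h=blob(t.max(2)>th,(260,216),15);print(th,moms(h)[[0,1,5]],fit([("top",h)],cyl(.05,0),[.5,0],z=.022)[0], moms(hull("top",place(cyl(.05,0),.51,0,0,.022)))[5])
```

```text
brick (array([ 0.47175914, -0.17194183,  0.08574408]), array([-0.  , -0.  , -0.04,  0.02,  0.05]))
brick scene (array([ 0.46920504, -0.17248904,  0.04019767]), array([-0.  , -0.06,  0.21,  0.2 ,  0.21]))
brick (array([ 0.47175954, -0.171942  ,  0.08579886]), array([-0.  , -0.  , -0.04,  0.02,  0.05]))
brick scene (array([ 0.46921038, -0.17248352,  0.04179674]), array([-0.  , -0.06,  0.23,  0.19,  0.21]))
[[155 156  95  94  96  94  97  96  98  97  98  71 153]
 [158 154  95  96  97 106  95  96  98  97 100  71 156]
 [156 142  99 140 143 149 144 140  63  97  99  74 155]
 [155 127  96  96  96  96  98  96  98  99 100  74 153]
 [152 130  95  97  98  96  97  99  97  97  98  79 153]]
[[153 157 157 179 197 194 185 153 150 152]
 [153 162 197 197 198 193 200 201 167 155]
 [156 192 198 197 195 196 203 201 200 145]
 [186 194 198 197 195 200 203 202 199 194]
 [187 200 199 198 196 203 206 200 200 200]
 [187 199 201 197 200 205 202 200 203 204]
 [192 200 201 197 203 208 205 202 206 200]
 [141 203 200 198 206 206 202 205 209 136]
 [155 180 202 201 208 207 203 208 172 149]
 [153 148 139 197 205 201 198
[... 1235 characters left out ...]
8.63620489 236.09875825 859.        ] [0.45804788 0.17367715]
  sc [300.92893493 177.54216648 458.5       ] [300.8590514  178.67449642 421.39270621] [0.45449838 0.17728465]
112 [188.6106597  236.08270459 861.5       ] [0.45808676 0.17374135]
  sc [300.89898477 177.37952623 492.5       ] [300.8590514  178.67449642 421.39270621] [0.45389104 0.17812514]
160 [258.99652778 214.93452381 336.        ] [0.509735   0.00145721] 331.0322147277184
168 [258.93505477 215.30907668 319.5       ] [0.50882143 0.00159489] 331.0322147277184
172 [258.89160105 215.26377953 317.5       ] [0.50893132 0.00170169] 331.0322147277184
180 [258.99134199 215.05194805 308.        ] [0.50944872 0.0014662 ] 331.0322147277184
```

Poses from the top camera: brick (.4718,-.1719, 4.9°), rest (.458,.1737), block (.534,.345, yaw 115.5°), ring (.392,-.3447), jar (.567,-.349), tin (.509,.0016). Targets are jar (.655,.174) and tin (.563,.174).

```bash
cat > go.py <<'E'
"go.py x y z yaw [x y z yaw ...]: shift/turn numbers, chained from the measured pose"
import sys,numpy as np
from scipy.spatial.transform import Rotation as R
from cell import r
s=r.sense();p=np.array(s['tool_pos']);q=R.from_euler('xyz',s['tcp_rot'],degrees=True)
print("now",p.round(4),np.round(s['tcp_rot'],2),"t",s['t'])
v=np.array(sys.argv[1:],float).reshape(-1,4)
for x,y,z,w in v:
    g=R.from_euler('xyz',[180,0,w],degrees=True);d=q.inv().apply(np.array([x,y,z])-p)
    u=(q.inv()*g).as_rotvec(degrees=True)
    print("shift",(d/.4).round(3).tolist(),"turn",(u/90).round(3).tolist(),"rows",max(np.linalg.norm(d)/.0625,np.linalg.norm(u)/10.7).round(1));p=np.array([x,y,z]);q=g
E
python3 go.py .35 -.25 .22 56 .44 .05 .2 86 .534 .345 .15 115.5
```

```text
now [ 0.255  -0.5148  0.2307] [-1.7991e+02 -2.0000e-02  2.6340e+01] t 0.1
shift [0.507, -0.488, 0.028] turn [-0.001, -0.0, -0.33] rows 4.5
shift [0.748, -0.233, 0.05] turn [0.0, 0.0, -0.333] rows 5.0
shift [0.752, 0.183, 0.125] turn [-0.0, 0.0, -0.328] rows 5.0
```

apply_moves(
  rows=[
    [0, [0.507, -0.488, 0.028], [0, 0, -0.33]],
    [0, [0.507, -0.488, 0.028], [0, 0, -0.33]],
    [0, [0.507, -0.488, 0.028], [0, 0, -0.33]],
    [0, [0.507, -0.488, 0.028], [0, 0, -0.33]],
    [0, [0.507, -0.488, 0.028], [0, 0, -0.33]],
  ],
  grip_force=15,
)

```text
t: 0.72
tool_pos: [0.3504, -0.247, 0.2193]
tcp_rot: [-179.9, -0.1, 56.2]
ft_force: [-0.3, 0.2, 0.5]
finger_gap: 0.998
```

apply_moves(
  rows=[
    [0, [0.748, -0.233, 0.05], [0, 0, -0.333]],
    [0, [0.748, -0.233, 0.05], [0, 0, -0.333]],
    [0, [0.748, -0.233, 0.05], [0, 0, -0.333]],
    [0, [0.748, -0.233, 0.05], [0, 0, -0.333]],
    [0, [0.748, -0.233, 0.05], [0, 0, -0.333]],
  ],
)

```text
t: 1.35
tool_pos: [0.4384, 0.0514, 0.2001]
tcp_rot: [-180.0, -0.1, 86.1]
ft_force: [0.8, -1.4, 0.5]
finger_gap: 1.002
```

apply_moves(
  rows=[
    [0, [0.75, 0.183, 0.125], [0, 0, -0.328]],
    [0, [0.75, 0.183, 0.125], [0, 0, -0.328]],
    [0, [0.75, 0.183, 0.125], [0, 0, -0.328]],
    [0, [0.75, 0.183, 0.125], [0, 0, -0.328]],
    [0, [0.75, 0.183, 0.125], [0, 0, -0.328]],
  ],
)

```text
t: 1.98
tool_pos: [0.5311, 0.3457, 0.1503]
tcp_rot: [180.0, -0.1, 115.7]
ft_force: [1.1, -0.6, 1.1]
finger_gap: 0.998
```

```bash
python3 go.py .534 .3448 .022 115.5; python3 -c "
from h import *
cv2.imwrite('pics/c3.png',cv2.resize(r.snapshot('scene')[100:220,270:420,::-1],None,fx=4,fy=4,interpolation=cv2.INTER_CUBIC))"
```

```text
now [0.5311 0.3457 0.1503] [ 1.7999e+02 -1.2000e-01  1.1567e+02] t 1.975
shift [-0.006, 0.006, 0.321] turn [0.0, -0.001, 0.002] rows 2.1
```

View pics/c3.png

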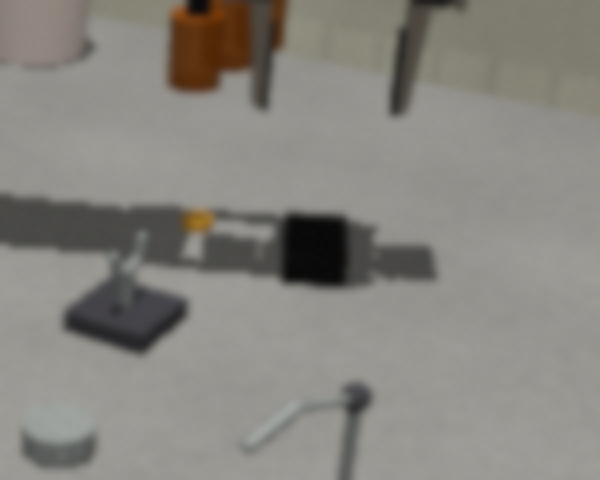

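The crop shows the open jaws straddling the block at (315,250), with the small ring at (198,220) clear of them. Descending.

apply_moves(
  rows=[
    [0, [-0.006, 0.006, 0.15], [0, 0, 0.002]],
    [0, [-0.006, 0.006, 0.25], [0, 0, 0.002]],
    [0, [-0.006, 0.006, 0.321], [0, 0, 0.002]],
    [0, [-0.006, 0.006, 0.321], [0, 0, 0.002]],
    [0, [-0.006, 0.006, 0.321], [0, 0, 0.002]],
  ],
)

```text
t: 2.65
tool_pos: [0.5331, 0.3507, 0.0181]
tcp_rot: [-179.9, -0.4, 115.6]
ft_force: [0.1, 0.7, -0.1]
finger_gap: 0.998
```

apply_moves(
  rows=[
    [0.6, [0, 0, 0], [0, 0, 0]],
    [0.6, [0, 0, 0], [0, 0, 0]],
    [0.6, [0, 0, 0], [0, 0, 0]],
    [0.6, [0, 0, 0], [0, 0, 0]],
    [0.6, [0, 0, 0], [0, 0, 0]],
  ],
)

```text
t: 3.28
tool_pos: [0.5329, 0.3506, 0.0181]
tcp_rot: [-179.9, -0.4, 115.6]
ft_force: [-1.4, -0.4, 0.6]
finger_gap: 0.545
```

The move began from a settled pose about 5 mm off, because the camera call let the arm move on after I took the reading. The block is held (50 mm gap), with the TCP about 5.4 mm off along the block's long axis, and I'll compensate for that when placing.

```bash
python3 go.py .5329 .3506 .15 115.6 .50 .09 .16 150 .4664 -.1724 .13 184.9
```

```text
now [0.5329 0.3506 0.0181] [-179.88   -0.36  115.64] t 3.275
shift [0.002, -0.001, -0.33] turn [-0.001, -0.004, 0.001] rows 2.1
shift [-0.552, -0.356, -0.025] turn [-0.0, 0.0, -0.382] rows 4.2
shift [-0.255, -0.61, 0.075] turn [0.0, 0.0, -0.388] rows 4.3
```

apply_moves(
  rows=[
    [0.6, [0.002, -0.001, -0.12], [0, -0.004, 0]],
    [0.6, [0.002, -0.001, -0.24], [0, -0.004, 0]],
    [0.6, [0.002, -0.001, -0.33], [0, -0.004, 0]],
    [0.6, [0.002, -0.001, -0.33], [0, -0.004, 0]],
    [0.6, [0.002, -0.001, -0.33], [0, -0.004, 0]],
  ],
)

```text
t: 3.9
tool_pos: [0.5319, 0.3502, 0.1483]
tcp_rot: [-179.7, -0.0, 115.6]
ft_force: [-0.5, -0.3, -1.5]
finger_gap: 0.545
```

apply_moves(
  rows=[
    [0.6, [-0.11, -0.071, -0.005], [0, 0, -0.08]],
    [0.6, [-0.22, -0.142, -0.01], [0, 0, -0.16]],
    [0.6, [-0.33, -0.213, -0.015], [0, 0, -0.24]],
    [0.6, [-0.44, -0.284, -0.02], [0, 0, -0.31]],
    [0.6, [-0.552, -0.356, -0.025], [0, 0, -0.382]],
  ],
)

```text
t: 4.53
tool_pos: [0.4972, 0.0881, 0.1565]
tcp_rot: [-179.7, -0.4, 150.3]
ft_force: [-0.3, -0.9, -1.1]
finger_gap: 0.538
```

apply_moves(
  rows=[
    [0.6, [-0.06, -0.15, 0.02], [0, 0, -0.1]],
    [0.6, [-0.13, -0.3, 0.04], [0, 0, -0.2]],
    [0.6, [-0.19, -0.45, 0.06], [0, 0, -0.29]],
    [0.6, [-0.255, -0.61, 0.075], [0, 0, -0.388]],
    [0.6, [-0.255, -0.61, 0.075], [0, 0, -0.388]],
  ],
)

```text
t: 5.15
tool_pos: [0.4622, -0.1764, 0.1246]
tcp_rot: [179.9, -0.7, -174.9]
ft_force: [-0.1, 1.5, -1.0]
finger_gap: 0.542
```

apply_moves(
  rows=[
    [0.6, [0, 0, 0], [0, 0, 0]],
    [0.6, [0, 0, 0], [0, 0, 0]],
    [0.6, [0, 0, 0], [0, 0, 0]],
  ],
)

```text
t: 5.52
tool_pos: [0.4621, -0.175, 0.124]
tcp_rot: [179.9, -0.7, -174.8]
ft_force: [1.1, -0.7, -1.4]
finger_gap: 0.543
```

```bash
python3 go.py .4664 -.1724 .059 184.9
```

```text
now [ 0.4621 -0.175   0.124 ] [ 179.86   -0.74 -174.84] t 5.525
shift [-0.013, 0.005, 0.162] turn [0.002, -0.008, 0.003] rows 1.0
```

apply_moves(
  rows=[
    [0.6, [-0.013, 0.005, 0.05], [0.002, -0.008, 0.003]],
    [0.6, [-0.013, 0.005, 0.1], [0.002, -0.008, 0.003]],
    [0.6, [-0.013, 0.005, 0.14], [0.002, -0.008, 0.003]],
    [0.6, [-0.013, 0.005, 0.14], [0.002, -0.008, 0.003]],
    [0.6, [-0.013, 0.005, 0.14], [0.002, -0.008, 0.003]],
  ],
)

```text
t: 6.15
tool_pos: [0.4669, -0.1726, 0.0686]
tcp_rot: [-179.9, 0.0, -175.1]
ft_force: [0.3, 0.3, -0.6]
finger_gap: 0.542
```

```bash
python3 go.py .4664 -.1724 .0595 184.9
```

```text
now [ 0.4669 -0.1726  0.0686] [-1.7992e+02  3.0000e-02 -1.7509e+02] t 6.15
shift [0.001, 0.001, 0.023] turn [-0.001, 0.0, 0.0] rows 0.1
```

apply_moves(
  rows=[
    [0.6, [0.001, 0.001, 0.012], [0, 0, 0]],
    [0.6, [0.001, 0.001, 0.023], [0, 0, 0]],
    [0.6, [0.001, 0.001, 0.023], [0, 0, 0]],
  ],
)

```text
t: 6.52
tool_pos: [0.4662, -0.1721, 0.059]
tcp_rot: [-179.9, -0.0, -175.1]
ft_force: [-0.9, -0.4, -0.8]
finger_gap: 0.544
```

apply_moves(
  rows=[
    [0.6, [0, 0, 0.002], [0, 0, 0]],
    [0.35, [0, 0, 0.002], [0, 0, 0]],
    [0.35, [0, 0, 0.002], [0, 0, 0]],
    [0.35, [0, 0, 0.002], [0, 0, 0]],
  ],
)

```text
t: 7.02
tool_pos: [0.4663, -0.1722, 0.0584]
tcp_rot: [-179.9, 0.0, -175.1]
ft_force: [0.1, -0.1, -0.6]
finger_gap: 0.645
```

apply_moves(
  rows=[
    [0.35, [0, 0, -0.1], [0, 0, 0]],
    [0.35, [0, 0, -0.2], [0, 0, 0]],
    [0.3, [0, 0, -0.3], [0, 0, 0]],
  ],
)

```text
t: 7.4
tool_pos: [0.4662, -0.172, 0.1797]
tcp_rot: [-179.9, 0.0, -175.1]
ft_force: [0.2, 0.0, -0.1]
finger_gap: 0.698
```

```bash
python3 go.py .391 -.345 .12 180
```

```text
now [ 0.4662 -0.172   0.1797] [-1.7993e+02  1.0000e-02 -1.7510e+02] t 7.4
shift [0.224, -0.415, 0.15] turn [-0.001, 0.0, 0.054] rows 3.2
```

apply_moves(
  rows=[
    [0.3, [0.07, -0.13, 0.04], [0, 0, 0.02]],
    [0.3, [0.14, -0.27, 0.09], [0, 0, 0.04]],
    [0.2, [0.22, -0.415, 0.15], [0, 0, 0.054]],
    [0.2, [0.22, -0.415, 0.15], [0, 0, 0.054]],
    [0.2, [0.22, -0.415, 0.15], [0, 0, 0.054]],
  ],
)

```text
t: 8.02
tool_pos: [0.3925, -0.3449, 0.1197]
tcp_rot: [-180.0, 0.0, 180.0]
ft_force: [0.6, 0.1, -0.8]
finger_gap: 0.802
```

```bash
python3 - <<'E'
from meas import *
im=r.snapshot("top")[:,:,::-1].copy();cv2.imwrite("pics/top1.png",im)
cv2.imwrite("pics/c4.png",cv2.resize(im[180:320,290:470],None,fx=4,fy=4,interpolation=cv2.INTER_CUBIC))
T=masks(im);P0=box(.14,.1,.04);P=P0[P0[:,2]>0];B=box(.08,.05,.028)
for nm,t in(("cream",T["cream"]),):
    h=blob(t,(332,231),20);print("brick",moms(h)[5],fit([("top",h)],P,[.4718,-.172,.08],True))
h=blob(T["black"],(333,229),15);print("block",moms(h)[5],moms(hull("top",place(B,.47,-.172,.08,.04)))[5],fit([("top",h)],B,[.4718,-.172,.08],True,z=.04))
E
python3 go.py .3925 -.3446 .05 180
```

```text
brick 2544.5 (array([ 0.47173435, -0.17192428,  0.08793546]), array([-0.  , -0.  , -0.06,  0.02,  0.05]))
block 64.0 816.3628914491273 (array([ 0.46739526, -0.1474786 ,  0.0614769 ]), array([-0.02, -0.  ,  2.86, -0.12,  1.83]))
now [ 0.3932 -0.3444  0.1202] [-1.7995e+02  4.0000e-02 -1.7994e+02] t 8.075
shift [0.002, -0.0, 0.175] turn [-0.001, 0.0, 0.001] rows 1.1
```

View pics/c4.png

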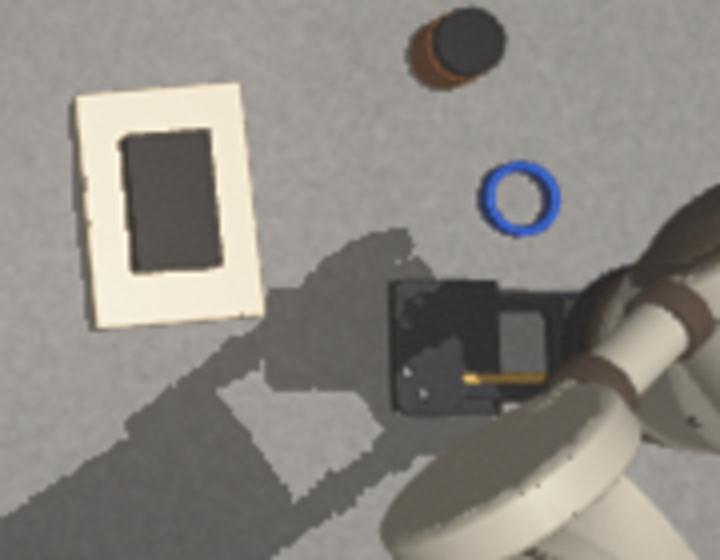

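The crop shows the block flat on the brick, centre near (171,201) against the brick's (169,206), and the ring hidden under the gripper. I'll measure the offset with a better threshold and descend on the ring.

Run:
```python
from meas import *
im=cv2.imread("pics/top1.png");B=box(.08,.05,.028);P=B[B[:,2]>0]
for th in(90,110,130):
    h=blob(im.max(2)<th,(333,229),15);print(th,moms(h)[5],moms(hull("top",place(B,.47,-.172,.08,.04)))[5],fit([("top",h)],B,[.4718,-.172,.08],True,z=.04))
```

```text
90 766.0 816.3628914491273 (array([ 0.47168428, -0.17035607,  0.10735145]), array([-0.  ,  0.  ,  0.21,  0.08,  0.42]))
110 788.0 816.3628914491273 (array([ 0.47190699, -0.17068865,  0.10883662]), array([-0.  ,  0.  ,  0.12,  0.08,  0.32]))
130 813.0 816.3628914491273 (array([ 0.47224745, -0.17121575,  0.09438115]), array([0.  , 0.  , 0.02, 0.03, 0.09]))
```

apply_moves(
  rows=[
    [0.2, [0.002, 0, 0.1], [0, 0, 0.001]],
    [0.2, [0.002, 0, 0.175], [0, 0, 0.001]],
    [0.2, [0.002, 0, 0.245], [0, 0, 0.001]],
    [0.2, [0.002, 0, 0.245], [0, 0, 0.001]],
    [0.2, [0.002, 0, 0.245], [0, 0, 0.001]],
  ],
)

```text
t: 8.7
tool_pos: [0.3936, -0.3445, 0.0237]
tcp_rot: [-179.9, 0.1, -179.9]
ft_force: [0.0, -1.2, 0.4]
finger_gap: 0.799
```

apply_moves(
  rows=[
    [0.7, [0, 0, 0.003], [0, 0, 0]],
    [0.7, [0, 0, 0.003], [0, 0, 0]],
    [0.7, [0, 0, 0.003], [0, 0, 0]],
    [0.7, [0, 0, 0.003], [0, 0, 0]],
  ],
)

```text
t: 9.2
tool_pos: [0.3939, -0.3449, 0.023]
tcp_rot: [-179.8, 0.2, -180.0]
ft_force: [0.1, 1.0, 3.8]
finger_gap: 0.497
```

Block is at (.4722,-.1712, 5.4°) against the brick's (.4717,-.1719, 5.0°), so within about 1 mm. The ring is gripped at 46 mm.

```bash
python3 go.py .3939 -.3449 .13 180 .473 -.1717 .13 180
```

```text
now [ 0.3939 -0.3449  0.023 ] [-1.7982e+02  1.5000e-01 -1.7996e+02] t 9.2
shift [-0.001, -0.001, -0.267] turn [-0.002, 0.002, 0.0] rows 1.7
shift [-0.198, 0.433, 0.0] turn [0.0, 0.0, 0.0] rows 3.0
```

apply_moves(
  rows=[
    [0.7, [-0.001, -0.001, -0.08], [-0.002, 0.002, 0]],
    [0.7, [-0.001, -0.001, -0.18], [-0.002, 0.002, 0]],
    [0.7, [-0.001, -0.001, -0.267], [-0.002, 0.002, 0]],
    [0.7, [-0.001, -0.001, -0.267], [-0.002, 0.002, 0]],
  ],
)

```text
t: 9.7
tool_pos: [0.3952, -0.3467, 0.1325]
tcp_rot: [-179.7, 0.2, -180.0]
ft_force: [0.5, -0.1, -1.1]
finger_gap: 0.5
```

apply_moves(
  rows=[
    [0.7, [-0.05, 0.11, 0], [0, 0, 0]],
    [0.7, [-0.1, 0.22, 0], [0, 0, 0]],
    [0.7, [-0.15, 0.33, 0], [0, 0, 0]],
    [0.7, [-0.198, 0.433, 0], [0, 0, 0]],
    [0.7, [-0.198, 0.433, 0], [0, 0, 0]],
  ],
)

```text
t: 10.32
tool_pos: [0.4738, -0.1705, 0.1298]
tcp_rot: [-179.8, 0.0, -179.7]
ft_force: [-0.2, -0.0, -0.7]
finger_gap: 0.497
```

```bash
python3 go.py .473 -.1717 .096 180
```

```text
now [ 0.4738 -0.1705  0.1298] [-1.7985e+02  1.0000e-02 -1.7972e+02] t 10.325
shift [0.002, -0.003, 0.084] turn [-0.002, 0.0, 0.003] rows 0.5
```

apply_moves(
  rows=[
    [0.7, [0.002, -0.003, 0.04], [-0.002, 0, 0.003]],
    [0.7, [0.002, -0.003, 0.084], [-0.002, 0, 0.003]],
    [0.7, [0.002, -0.003, 0.084], [-0.002, 0, 0.003]],
    [0.7, [0.002, -0.003, 0.084], [-0.002, 0, 0.003]],
  ],
)

```text
t: 10.82
tool_pos: [0.4728, -0.1724, 0.0959]
tcp_rot: [180.0, -0.0, 179.9]
ft_force: [0.7, 0.3, 0.1]
finger_gap: 0.498
```

```bash
python3 go.py .473 -.1717 .0915 180
```

```text
now [ 0.4728 -0.1724  0.0959] [ 1.7997e+02 -1.0000e-02  1.7994e+02] t 10.825
shift [-0.0, 0.002, 0.011] turn [0.0, -0.0, -0.001] rows 0.1
```

apply_moves(
  rows=[
    [0.7, [0, 0.002, 0.011], [0, 0, 0]],
    [0.7, [0, 0.002, 0.011], [0, 0, 0]],
    [0.4, [0, 0.002, 0.011], [0, 0, 0]],
    [0.35, [0, 0.002, 0.011], [0, 0, 0]],
    [0.35, [0, 0.002, 0.011], [0, 0, 0]],
  ],
)

```text
t: 11.45
tool_pos: [0.473, -0.1716, 0.0917]
tcp_rot: [180.0, 0.0, 179.9]
ft_force: [0.2, 0.1, 1.1]
finger_gap: 0.651
```

apply_moves(
  rows=[
    [0.35, [0, 0, -0.08], [0, 0, 0]],
    [0.2, [0, 0, -0.16], [0, 0, 0]],
    [0.2, [0, 0, -0.2], [0, 0, 0]],
    [0.2, [0, 0, -0.2], [0, 0, 0]],
  ],
)

```text
t: 11.95
tool_pos: [0.4736, -0.172, 0.1726]
tcp_rot: [-180.0, 0.1, 180.0]
ft_force: [-0.7, -0.6, -0.2]
finger_gap: 0.804
```

```bash
python3 go.py .567 -.349 .15 180
```

```text
now [ 0.4736 -0.172   0.1726] [-1.7995e+02  1.2000e-01  1.7995e+02] t 11.95
shift [-0.234, -0.442, 0.057] turn [-0.001, 0.001, -0.001] rows 3.2
```

apply_moves(
  rows=[
    [0, [-0.07, -0.13, 0.02], [0, 0, 0]],
    [0, [-0.14, -0.27, 0.04], [0, 0, 0]],
    [0, [-0.234, -0.442, 0.057], [0, 0, 0]],
    [0, [-0.234, -0.442, 0.057], [0, 0, 0]],
    [0, [-0.234, -0.442, 0.057], [0, 0, 0]],
  ],
)

```text
t: 12.58
tool_pos: [0.5663, -0.3492, 0.1475]
tcp_rot: [179.9, -0.0, 179.9]
ft_force: [-0.8, 1.0, 0.6]
finger_gap: 1.001
```

```bash
python3 - <<'E'
from meas import *
im=r.snapshot("top")[:,:,::-1].copy();cv2.imwrite("pics/top2.png",im)
s=r.snapshot("scene")[:,:,::-1].copy()
a=cv2.resize(im[190:280,290:370],(400,450),interpolation=cv2.INTER_CUBIC);b=cv2.resize(s[190:310,140:260],(400,400),interpolation=cv2.INTER_CUBIC)
cv2.imwrite("pics/c5.png",np.hstack([a[:400],b]))
h=blob(masks(im)["brass"],(333,229),15);print("ring",moms(h)[5],fit([("top",h)],cyl(.046,.016),[.4718,-.172],z=.068))
E
python3 go.py .567 -.349 .03 180
```

```text
ring 367.0 (array([ 0.47251389, -0.17053736]), array([-0.,  0.]))
now [ 0.5664 -0.3477  0.1488] [1.7994e+02 1.0000e-02 1.7997e+02] t 12.675
shift [-0.002, -0.003, 0.297] turn [0.001, 0.0, -0.0] rows 1.9
```

View pics/c5.png

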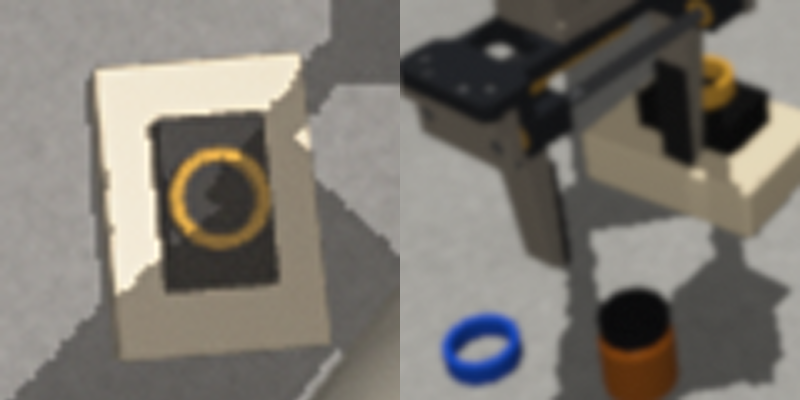

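The ring lies flat and centred on the block (.4725,-.1705). The jar is upright below the open jaws. Descend and grip.

apply_moves(
  rows=[
    [0, [-0.002, -0.003, 0.1], [0.001, 0, 0]],
    [0, [-0.002, -0.003, 0.2], [0.001, 0, 0]],
    [0, [-0.002, -0.003, 0.3], [0.001, 0, 0]],
    [0, [-0.002, -0.003, 0.3], [0.001, 0, 0]],
    [0, [-0.002, -0.003, 0.3], [0.001, 0, 0]],
  ],
)

```text
t: 13.3
tool_pos: [0.568, -0.3489, 0.0307]
tcp_rot: [-179.9, 0.1, -180.0]
ft_force: [0.0, -0.3, 0.8]
finger_gap: 1.0
```

apply_moves(
  rows=[
    [0.7, [0, 0, 0], [0, 0, 0]],
    [0.7, [0, 0, 0], [0, 0, 0]],
    [0.7, [0, 0, 0], [0, 0, 0]],
    [0.7, [0, 0, 0], [0, 0, 0]],
    [0.7, [0, 0, 0], [0, 0, 0]],
  ],
  grip_force=18,
)

```text
t: 13.92
tool_pos: [0.5679, -0.3489, 0.0307]
tcp_rot: [-179.9, 0.1, -180.0]
ft_force: [-0.1, -2.1, 0.3]
finger_gap: 0.48
```

```bash
python3 go.py .567 -.349 .16 180 .60 -.09 .17 180 .655 .174 .14 180
```

```text
now [ 0.5679 -0.3489  0.0307] [-1.7988e+02  1.0000e-01 -1.8000e+02] t 13.925
shift [0.002, -0.001, -0.323] turn [-0.001, 0.001, 0.0] rows 2.1
shift [-0.082, 0.648, -0.025] turn [0.0, 0.0, 0.0] rows 4.2
shift [-0.138, 0.66, 0.075] turn [0.0, 0.0, 0.0] rows 4.3
```

apply_moves(
  rows=[
    [0.7, [0.002, -0.001, -0.1], [0, 0, 0]],
    [0.7, [0.002, -0.001, -0.2], [0, 0, 0]],
    [0.7, [0.002, -0.001, -0.32], [0, 0, 0]],
    [0.7, [0.002, -0.001, -0.42], [0, 0, 0]],
    [0.7, [0.002, -0.001, -0.42], [0, 0, 0]],
  ],
)

```text
t: 14.55
tool_pos: [0.5685, -0.3505, 0.2027]
tcp_rot: [-179.6, 0.4, -180.0]
ft_force: [-0.4, 0.2, -2.9]
finger_gap: 0.474
```

apply_moves(
  rows=[
    [0.7, [-0.015, 0.13, 0], [0, 0, 0]],
    [0.7, [-0.03, 0.26, 0], [0, 0, 0]],
    [0.7, [-0.05, 0.39, 0], [0, 0, 0]],
    [0.7, [-0.065, 0.52, 0], [0, 0, 0]],
    [0.7, [-0.082, 0.648, 0], [0, 0, 0]],
  ],
)

```text
t: 15.18
tool_pos: [0.5998, -0.0891, 0.198]
tcp_rot: [-179.7, 0.2, 180.0]
ft_force: [0.2, 0.6, -1.1]
finger_gap: 0.473
```

apply_moves(
  rows=[
    [0.7, [-0.03, 0.14, 0], [0, 0, 0]],
    [0.7, [-0.06, 0.28, 0], [0, 0, 0]],
    [0.7, [-0.09, 0.42, 0], [0, 0, 0]],
    [0.7, [-0.12, 0.56, 0], [0, 0, 0]],
    [0.7, [-0.138, 0.66, 0], [0, 0, 0]],
  ],
)

```text
t: 15.8
tool_pos: [0.6537, 0.1774, 0.1932]
tcp_rot: [-179.7, -0.1, -179.9]
ft_force: [0.1, -0.4, -1.3]
finger_gap: 0.477
```

apply_moves(
  rows=[
    [0.7, [0, 0, 0], [0, 0, 0]],
    [0.7, [0, 0, 0], [0, 0, 0]],
  ],
)

```text
t: 16.05
tool_pos: [0.6524, 0.1767, 0.1905]
tcp_rot: [-179.6, -0.3, -179.9]
ft_force: [-0.6, -0.2, -2.0]
finger_gap: 0.473
```

```bash
python3 go.py .655 .174 .06 180
```

```text
now [0.6524 0.1767 0.1905] [-179.62   -0.32 -179.91] t 16.05
shift [-0.008, -0.005, 0.326] turn [-0.004, -0.004, 0.001] rows 2.1
```

apply_moves(
  rows=[
    [0.7, [-0.008, -0.005, 0.1], [-0.004, -0.004, 0.001]],
    [0.7, [-0.008, -0.005, 0.2], [-0.004, -0.004, 0.001]],
    [0.7, [-0.008, -0.005, 0.3], [-0.004, -0.004, 0.001]],
    [0.7, [-0.008, -0.005, 0.326], [-0.004, -0.004, 0.001]],
    [0.7, [-0.008, -0.005, 0.326], [-0.004, -0.004, 0.001]],
  ],
)

```text
t: 16.68
tool_pos: [0.6548, 0.1729, 0.06]
tcp_rot: [-180.0, -0.0, 179.9]
ft_force: [0.6, 1.3, -1.1]
finger_gap: 0.475
```

```bash
python3 go.py .6555 .174 .033 180
```

```text
now [0.6548 0.1729 0.06  ] [-1.7997e+02 -1.0000e-02  1.7993e+02] t 16.675
shift [-0.002, 0.003, 0.067] turn [-0.0, -0.0, -0.001] rows 0.4
```

apply_moves(
  rows=[
    [0.7, [-0.002, 0.003, 0.035], [0, 0, 0]],
    [0.7, [-0.002, 0.003, 0.067], [0, 0, 0]],
    [0.7, [-0.002, 0.003, 0.067], [0, 0, 0]],
    [0.7, [-0.002, 0.003, 0.067], [0, 0, 0]],
  ],
)

```text
t: 17.18
tool_pos: [0.6557, 0.1742, 0.0334]
tcp_rot: [-180.0, 0.0, 179.9]
ft_force: [0.6, -0.1, -0.3]
finger_gap: 0.468
```

```bash
python3 go.py .6555 .174 .031 180
```

```text
now [0.6557 0.1742 0.0334] [-1.7997e+02  1.0000e-02  1.7994e+02] t 17.175
shift [0.001, -0.0, 0.006] turn [-0.0, 0.0, -0.001] rows 0.0
```

apply_moves(
  rows=[
    [0.7, [0, 0, 0.006], [0, 0, 0]],
    [0.7, [0, 0, 0.006], [0, 0, 0]],
    [0.4, [0, 0, 0.006], [0, 0, 0]],
    [0.3, [0, 0, 0.006], [0, 0, 0]],
    [0.3, [0, 0, 0.006], [0, 0, 0]],
  ],
)

```text
t: 17.8
tool_pos: [0.656, 0.1741, 0.0313]
tcp_rot: [-180.0, 0.0, 179.9]
ft_force: [0.5, -0.5, -0.5]
finger_gap: 0.7
```

apply_moves(
  rows=[
    [0.3, [0, 0, -0.08], [0, 0, 0]],
    [0.2, [0, 0, -0.2], [0, 0, 0]],
    [0, [0, 0, -0.35], [0, 0, 0]],
    [0, [0, 0, -0.4], [0, 0, 0]],
    [0, [0, 0, -0.4], [0, 0, 0]],
  ],
)

```text
t: 18.42
tool_pos: [0.6568, 0.1743, 0.1928]
tcp_rot: [-180.0, 0.2, 179.9]
ft_force: [-0.1, -0.8, -0.5]
finger_gap: 1.0
```

```bash
python3 go.py .509 .0017 .18 180
```

```text
now [0.6568 0.1743 0.1928] [-179.99    0.22  179.94] t 18.425
shift [0.369, -0.432, 0.031] turn [-0.0, 0.002, -0.001] rows 3.6
```

apply_moves(
  rows=[
    [0, [0.09, -0.11, 0], [0, 0.002, 0]],
    [0, [0.18, -0.22, 0.01], [0, 0.002, 0]],
    [0, [0.28, -0.33, 0.02], [0, 0.002, 0]],
    [0, [0.369, -0.432, 0.031], [0, 0.002, 0]],
    [0, [0.369, -0.432, 0.031], [0, 0.002, 0]],
  ],
)

```text
t: 19.05
tool_pos: [0.5049, 0.0004, 0.1759]
tcp_rot: [179.9, -0.4, 179.7]
ft_force: [-0.3, -1.1, 1.0]
finger_gap: 0.999
```

```bash
python3 - <<'E'
from meas import *
im=r.snapshot("top")[:,:,::-1].copy();s=r.snapshot("scene")[:,:,::-1].copy();cv2.imwrite("pics/top3.png",im);cv2.imwrite("pics/scene3.png",s)
a=cv2.resize(im[130:270,150:290],(400,400),interpolation=cv2.INTER_CUBIC);b=cv2.resize(s[110:250,240:380],(400,400),interpolation=cv2.INTER_CUBIC)
cv2.imwrite("pics/c6.png",np.hstack([a,b]))
P=np.vstack([cyl(.044,.042),cyl(.041,.055)]);g=proj("top",[[.655,.174,.04]])[0];g2=proj("scene",[[.655,.174,.03]])[0];print(g,g2)
for n,i,q in(("top",im,g),("scene",s,g2)):
    h=blob(masks(i)["amberjar"],q,15)
    if h is not None: print(n,moms(h)[5],moms(hull(n,place(P,.655,.174)))[5],fit([(n,h)],P,[.655,.174]))
for th in(105,112):
    m=cv2.morphologyEx((im.max(2)<th).astype(np.uint8),cv2.MORPH_CLOSE,np.ones((3,3)))
    h=blob(m,(189,236));print(th,moms(h)[5],fit([("top",h)],box(.07,.07,.018),[.458,.171])[0])
E
python3 go.py .509 .0017 .022 180
```

```text
[188.47602707 154.43498674] [363.15311397 190.37534459]
top 73.5 367.76759176619817 (array([0.66709851, 0.19171317]), array([ 0., -0.]))
scene 334.5 375.5950042982586 (array([0.65420294, 0.17361871]), array([ 0., -0.]))
105 1466.5 [0.4475293  0.19038816]
112 1488.0 [0.44805004 0.19038768]
now [0.508  0.0018 0.1779] [ 1.7995e+02 -1.3000e-01  1.7987e+02] t 19.15
shift [-0.003, -0.001, 0.39] turn [0.001, -0.001, -0.001] rows 2.5
```

View pics/c6.png

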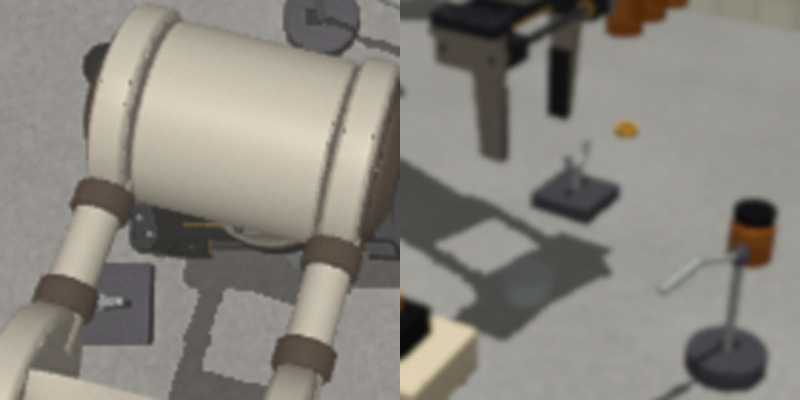

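The scene crop shows the jar upright at (752,235), estimated (.654,.174), and the tin in shadow at (527,285). The top view is blocked by the arm. Now the tin.

apply_moves(
  rows=[
    [0, [-0.003, -0.001, 0.13], [0.001, 0, 0]],
    [0, [-0.003, -0.001, 0.25], [0.001, 0, 0]],
    [0, [-0.003, -0.001, 0.35], [0.001, 0, 0]],
    [0, [-0.003, -0.001, 0.39], [0.001, 0, 0]],
    [0, [-0.003, -0.001, 0.39], [0.001, 0, 0]],
  ],
)

```text
t: 19.77
tool_pos: [0.5086, 0.0022, 0.0211]
tcp_rot: [-180.0, -0.2, 179.9]
ft_force: [1.1, 0.3, 0.9]
finger_gap: 0.999
```

```bash
python3 go.py .509 .0017 .0205 180
```

```text
now [0.5086 0.0022 0.0211] [-179.99   -0.24  179.93] t 19.775
shift [-0.001, -0.001, 0.002] turn [-0.0, -0.003, -0.001] rows 0.0
```

apply_moves(
  rows=[
    [0.7, [0, 0, 0], [0, 0, 0]],
    [0.7, [0, 0, 0], [0, 0, 0]],
    [0.7, [0, 0, 0], [0, 0, 0]],
    [0.7, [0, 0, 0], [0, 0, 0]],
    [0.7, [0, 0, 0], [0, 0, 0]],
  ],
  grip_force=15,
)

```text
t: 20.4
tool_pos: [0.5088, 0.0021, 0.0215]
tcp_rot: [-180.0, -0.2, 179.9]
ft_force: [-0.9, -0.6, 2.5]
finger_gap: 0.53
```

```bash
python3 go.py .5086 .0022 .17 180 .5625 .174 .16 180
```

```text
now [0.5088 0.0021 0.0215] [-179.98   -0.21  179.93] t 20.4
shift [0.002, 0.0, -0.371] turn [-0.0, -0.002, -0.001] rows 2.4
shift [-0.135, 0.429, 0.025] turn [0.0, 0.0, 0.0] rows 2.9
```

apply_moves(
  rows=[
    [0.7, [0.002, 0, -0.1], [0, -0.002, 0]],
    [0.7, [0.002, 0, -0.22], [0, -0.002, 0]],
    [0.7, [0.002, 0, -0.32], [0, -0.002, 0]],
    [0.7, [0.002, 0, -0.371], [0, -0.002, 0]],
    [0.7, [0.002, 0, -0.371], [0, -0.002, 0]],
  ],
)

```text
t: 21.02
tool_pos: [0.5097, 0.0019, 0.1714]
tcp_rot: [-179.9, 0.2, 179.9]
ft_force: [-0.0, -0.3, -0.6]
finger_gap: 0.533
```

apply_moves(
  rows=[
    [0.7, [-0.035, 0.11, 0], [0, 0, 0]],
    [0.7, [-0.07, 0.22, 0.01], [0, 0, 0]],
    [0.7, [-0.1, 0.33, 0.02], [0, 0, 0]],
    [0.7, [-0.135, 0.429, 0.025], [0, 0, 0]],
    [0.7, [-0.135, 0.429, 0.025], [0, 0, 0]],
  ],
)

```text
t: 21.65
tool_pos: [0.5628, 0.1755, 0.1588]
tcp_rot: [-179.9, -0.0, -179.9]
ft_force: [0.4, -0.4, 0.1]
finger_gap: 0.53
```

apply_moves(
  rows=[
    [0.7, [0, 0, 0], [0, 0, 0]],
    [0.7, [0, 0, 0], [0, 0, 0]],
  ],
)

```text
t: 21.9
tool_pos: [0.5621, 0.1745, 0.1578]
tcp_rot: [-179.9, -0.1, -179.9]
ft_force: [0.5, 1.0, 0.2]
finger_gap: 0.533
```

```bash
python3 go.py .563 .174 .05 180
```

```text
now [0.5621 0.1745 0.1578] [-1.7991e+02 -1.4000e-01 -1.7995e+02] t 21.9
shift [-0.003, -0.001, 0.27] turn [-0.001, -0.002, 0.001] rows 1.7
```

apply_moves(
  rows=[
    [0.7, [-0.003, -0.001, 0.08], [-0.001, -0.002, 0]],
    [0.7, [-0.003, -0.001, 0.18], [-0.001, -0.002, 0]],
    [0.7, [-0.003, -0.001, 0.27], [-0.001, -0.002, 0]],
    [0.7, [-0.003, -0.001, 0.27], [-0.001, -0.002, 0]],
    [0.7, [-0.003, -0.001, 0.27], [-0.001, -0.002, 0]],
  ],
)

```text
t: 22.52
tool_pos: [0.5641, 0.1736, 0.0515]
tcp_rot: [180.0, 0.2, -180.0]
ft_force: [-0.1, -0.3, -0.5]
finger_gap: 0.533
```

```bash
python3 go.py .563 .174 .022 180
```

```text
now [0.5641 0.1736 0.0515] [ 1.7999e+02  1.7000e-01 -1.7998e+02] t 22.525
shift [0.003, 0.001, 0.074] turn [0.0, 0.002, 0.0] rows 0.5
```

apply_moves(
  rows=[
    [0.7, [0.003, 0.001, 0.04], [0, 0.002, 0]],
    [0.7, [0.003, 0.001, 0.072], [0, 0.002, 0]],
    [0.7, [0.003, 0.001, 0.074], [0, 0.002, 0]],
    [0.7, [0.003, 0.001, 0.074], [0, 0.002, 0]],
  ],
)

```text
t: 23.02
tool_pos: [0.5627, 0.174, 0.0216]
tcp_rot: [180.0, -0.1, -180.0]
ft_force: [-0.7, 0.5, -1.4]
finger_gap: 0.537
```

apply_moves(
  rows=[
    [0.4, [0, 0, 0], [0, 0, 0]],
    [0.3, [0, 0, 0], [0, 0, 0]],
    [0.2, [0, 0, 0], [0, 0, 0]],
    [0.2, [0, 0, 0], [0, 0, 0]],
  ],
)

```text
t: 23.52
tool_pos: [0.5627, 0.174, 0.0217]
tcp_rot: [180.0, -0.1, -180.0]
ft_force: [0.1, 0.7, 0.1]
finger_gap: 0.802
```

apply_moves(
  rows=[
    [0.2, [0, 0, -0.1], [0, 0, 0]],
    [0.2, [0, 0, -0.22], [0, 0, 0]],
    [0.2, [0, 0, -0.35], [0, 0, 0]],
    [0.2, [0, 0, -0.45], [0, 0, 0]],
    [0.2, [0, 0, -0.45], [0, 0, 0]],
  ],
)

```text
t: 24.15
tool_pos: [0.5654, 0.1742, 0.2062]
tcp_rot: [179.9, 0.4, -180.0]
ft_force: [-0.3, 1.3, -0.2]
finger_gap: 0.799
```

```bash
python3 go.py .38 -.08 .25 180
```

```text
now [0.5654 0.1742 0.2062] [ 179.95    0.42 -179.97] t 24.15
shift [0.463, -0.635, -0.113] turn [0.001, 0.005, 0.0] rows 5.1
```

apply_moves(
  rows=[
    [0.2, [0.09, -0.12, -0.03], [0, 0, 0]],
    [0.2, [0.18, -0.25, -0.06], [0, 0, 0]],
    [0.2, [0.27, -0.38, -0.08], [0, 0, 0]],
    [0.2, [0.37, -0.51, -0.1], [0, 0, 0]],
    [0.2, [0.463, -0.635, -0.113], [0, 0, 0]],
  ],
)

```text
t: 24.78
tool_pos: [0.3822, -0.0754, 0.2483]
tcp_rot: [179.9, 0.4, -179.9]
ft_force: [0.5, -1.6, 0.4]
finger_gap: 0.799
```

apply_moves(
  rows=[
    [0.2, [0.05, -0.15, 0], [0, 0, 0]],
    [0.2, [0.09, -0.3, 0], [0, 0, 0]],
    [0.2, [0.13, -0.45, 0], [0, 0, 0]],
    [0.2, [0.17, -0.6, 0], [0, 0, 0]],
    [0.2, [0.2, -0.74, 0], [0, 0, 0]],
  ],
)

```text
t: 25.4
tool_pos: [0.3013, -0.373, 0.246]
tcp_rot: [179.8, 0.3, -180.0]
ft_force: [-0.2, -0.5, 0.4]
finger_gap: 0.8
```

apply_moves(
  rows=[
    [0.2, [0, 0, 0], [0, 0, 0]],
    [0.2, [0, 0, 0], [0, 0, 0]],
  ],
)

```text
t: 25.65
tool_pos: [0.3011, -0.3719, 0.2446]
tcp_rot: [179.6, 0.3, 180.0]
ft_force: [0.1, 0.5, -0.5]
finger_gap: 0.799
```

Run:
```python
from meas import *
im=r.snapshot("top")[:,:,::-1].copy();s=r.snapshot("scene")[:,:,::-1].copy();cv2.imwrite("pics/top4.png",im)
a=cv2.resize(im[120:280,90:370],(700,400),interpolation=cv2.INTER_CUBIC);b=cv2.resize(s[120:290,140:400],(306,200))
cv2.imwrite("pics/c7.png",a);cv2.imwrite("pics/c8.png",cv2.resize(s[120:290,140:400],None,fx=3,fy=3,interpolation=cv2.INTER_CUBIC))
P=np.vstack([cyl(.044,.042),cyl(.041,.055)])
for n,i,q in(("top",im,(188,154)),("scene",s,(363,190))):
    h=blob(masks(i)["amberjar"],q,15);print("jar",n,moms(h)[5],fit([(n,h)],P,[.655,.174])[0])
for th in(105,112):
    m=cv2.morphologyEx((im.max(2)<th).astype(np.uint8),cv2.MORPH_CLOSE,np.ones((3,3)))
    h=blob(m,(189,236));print("rest",moms(h)[5],fit([("top",h)],box(.07,.07,.018),[.458,.171])[0])
g=proj("top",[[.563,.174,.022]])[0]
h=blob(im.max(2)>172,g,15);print("tin",moms(h)[5],fit([("top",h)],cyl(.05,0),[.56,.17],z=.022)[0])
B=box(.08,.05,.028)
T=masks(im);h=blob(T["brass"],(333,229),15);print("ring",moms(h)[5],fit([("top",h)],cyl(.046,.016),[.4718,-.172],z=.068)[0])
h=blob((im.max(2)<130)|T["brass"],(333,229),15);print("block",moms(h)[5],fit([("top",h)],B,[.4718,-.172,.08],True,z=.04))
h=blob(T["cream"],(332,231),20);P0=box(.14,.1,.04);print("brick",fit([("top",h)],P0[P0[:,2]>0],[.4718,-.172,.08],True)[0])
h=blob(T["brass"],(115,252),15);print("small",fit([("top",h)],cyl(.028,.01),[.41,.35])[0])
h=blob(masks(cv2.imread("pics/top0.png"))["brass"],(115,252),15);print("small0",fit([("top",h)],cyl(.028,.01),[.41,.35])[0])
```

```text
jar top 326.0 [0.65625043 0.17463104]
jar scene 335.0 [0.65424295 0.17360142]
rest 859.0 [0.45806375 0.17363672]
rest 860.5 [0.45810096 0.17369968]
tin 300.0 [0.56300345 0.17381688]
ring 372.0 [ 0.47241171 -0.17053505]
block 815.5 (array([ 0.47219206, -0.17119367,  0.09727639]), array([-0.  ,  0.  ,  0.  ,  0.03,  0.08]))
brick [ 0.4717538  -0.17193294  0.08540756]
small [0.42077587 0.35666205]
small0 [0.42077587 0.35666205]
```

View pics/c7.png

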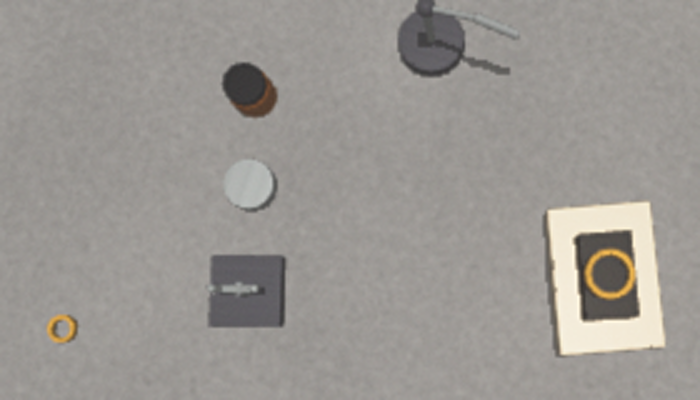

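View pics/c8.png

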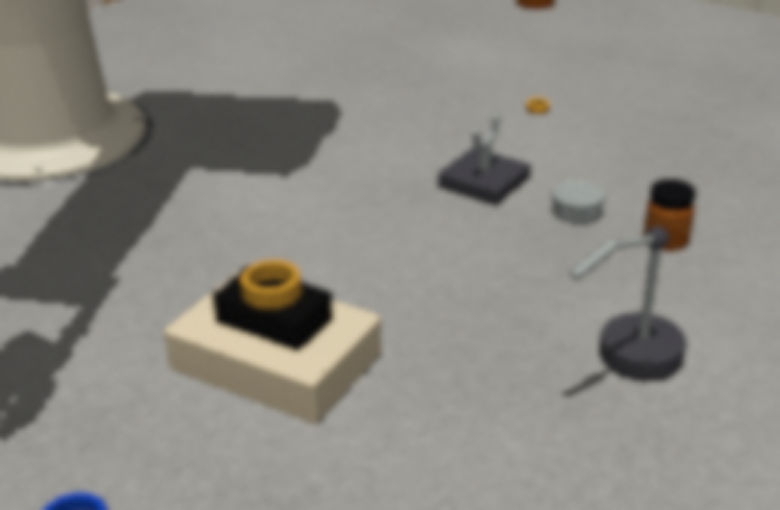

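Both views show the goal met. The rest at (247,290), tin (249,184) and jar (250,90) line up; the block sits centred on the brick with the ring on top. I'm handing it in.

```bash
python3 -c "
from cell import r
print(r.job_done())"
```

```text
the job is handed in; nothing more can be done
None
```

The job is done and handed in, at about 26 s on the robot's clock. I laid the block on the brick, the large brass ring on the block, the jar behind the torch rest, and then the tin between them.

Last camera checks, with the arm clear of everything:

| Item | Result |
|---|---|
| Block on brick | centre within about 1 mm, long sides within about 0.7° |
| Ring on block | centre within about 1 mm |
| Gap from jar to rest base | about 141 mm by the top camera (140 mm asked) |
| Tin | within about 1 mm of the middle of the gap, in line to about 1 mm |
| Small ring | position unchanged |
| Third hand | not touched; checked by eye only |

- **Camera disagreement:** the two cameras differed by about 2 mm on the jar's position, with the scene camera putting the gap at about 139 mm. That is the stated calibration limit.
- **Block grasp:** I gripped the block about 5 mm off-centre because the arm moved on during a camera call. I allowed for it when placing.
- **No failures:** none of the final checks failed.

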